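# Switch on the roll warmer

## Robot

A 7-joint arm with a two-finger parallel gripper is mounted at the origin on the work surface. World frame = base frame: x ahead of the robot, y to its left, z up, the work surface at z = 0. Lengths are in m, angles in rad, forces in N, time in s.
With the tool pointing down it reaches from about 0.425 to 0.875 m from the base axis. Payload 4.7 kg.
Tool frame: the origin (TCP) lies on the centre line of the jaws, within the pads' length; the fingertips stand 22 mm ahead of it and the grasp point (between the pads) lies 3 mm ahead of it; z points along the fingers, y is the direction in which the jaws open and shut (so a half turn about z gives the same grasp; the last joint's range is limited). The gripper opens to 87 mm and grips with 3 to 60 N. Pads are 19 mm wide; open, the fingers measure 117 mm over their backs; the gripper's body (75 mm by 190 mm) begins 51 mm behind the grasp point.
Start: joints at [-1.222, 0.321, -0.07, 1.45, 0.023, 1.371, -0.057], TCP at [0.214, 0.614, 0.245] pointing down, gripper open.
Joint ranges: [-2.86, 2.86], [-0.3, 2.09], [-1.38, 1.24], [0.06, 2.45], [-1.56, 4.7], [0.09, 2.05], [-2.69, 2.69]. Speed limits (rad/s): [2.57, 2.57, 3.14, 3.14, 3.14, 3.14, 3.14].

## Interface

Orientations are given as a rotation vector (axis times angle).
In Python, from bench import ctrl, imaging, close_job, finder gives the robot as it stands. The module is installed in compiled form; this text tells all that it offers.
- The arm moves only by the shell command python3 -m jog 'ROWS' [FORCE]. ROWS is JSON, a list that holds one entry, the list of rows, each a list of 7 numbers: the shift along the tool's x, y, z in cm, then the turn, a rotation vector about the tool's x, y, z in degrees, then the finger opening in cm, from 0 to 8.7. In form: [[[dx, dy, dz, ax, ay, az, claw], ...]]. A call has 1 to 12 rows; each row shifts and turns the commanded pose from where the row before left it, along the tool's axes as they then stand; what a row does not reach is not made up. A row lasts 1/10 s, in which the tool goes at most 50 mm and 8.59 degrees, less where a joint would pass 70% of its speed; a pose out of reach is approached as far as the arm can. A call is refused whole if a number of a shift passes 5 or a number of a turn 8.59, either way. A call with a gripper value outside its range is refused whole. The fingers move at their own pace and stop on an object; FORCE is the grip in N (left out, the last holds). Time passes only in rows, so rows that do not move let the fingers close. It gives the time, the measured TCP pose, the force and the opening at its end, in the units of the state.
- ctrl.get_state(): the state, without advancing time (a new reading comes with each control period).
- imaging.get_image(name): name is "scene" or "top"; returns a dict with "frame" (400x640x3 uint8, red, green, blue), "intrinsics" (3x3 intrinsics, pixels), "pose" (4x4, takes a point from camera to world coordinates). Camera axes: x right, y down, z forward; pixel columns grow to the right and rows downward; lengths in m; the calibration is good to about 2 mm. A picture is of the moment at which its call begins. There is no depth.
- close_job(): hands the job in, once; it reports no verdict.
Trained networks look in the newest picture that a camera, given by its name, has taken for a name from the list of things; names that differ only in an ending like _2 or _b are one class to them, and where a whole thing is asked for, a point or a joint stands for the part that bears it (a point fixed in the world has none). Each returns a list of dicts, best first, with "conf" (0 to 1); they miss things now and then, are a little off and sometimes report something else, mostly with a low value. They report only what shows in the picture. A call takes as long as a camera call.
- finder.trace(label, camera): "region" (400x640 bool, what is visible of it) and "point" ([row, column] as shares, 0 to 1, of the picture: columns of its width, rows of its height, amid what is visible of it).
- finder.spot_point(label, camera): "point" ([row, column] as shares, 0 to 1, of the picture: columns of its width, rows of its height: a listed point, or the origin of a listed thing).
The state is a dict: "time": time; "joint_positions": joint angles; "qd": joint speeds; "joint_torque": joint torques, N m; "position": TCP position; "tool_rot": TCP orientation; "ft_force": force on the tool from outside, world axes, zero at the start; "torque": the same for the moment, N m; "grip_width": opening from 0.0 (shut) to 1.0 (fully open).
Only numpy, scipy, OpenCV 4.12 (cv2) and the standard library are available. Lean on these libraries where they do the work, as an engineer would, in place of code of your own. Each camera call takes 0.05 s, during which the arm holds its last target. There are 200 camera calls.

## Task

Breakfast is about to be served: of the two identical warming plates on the counter, switch on the one that carries the three bread rolls. In the recess of its black front strip, slide the small ribbed switch block all the way towards the round white indicator lens and let go. Leave the other warmer, the one with the stack of saucers, switched off.

Things in the scene. Friction and masses are not known exactly. Their poses are not given: they have to be found in the camera images.
- roll_warmer: Fixed steel warming plate, 240 (x) by 220 (y) by 50 mm high, three loose bread rolls (43 mm high) on its rear part (x > -20 mm). Origin: centre of its underside, on the counter; x from the black switch strip at its near edge to the rear; y along the recess towards the lens (left, seen from the robot; turned up to 20 degrees); z up. Round white lens, 12 mm, in the strip at y = +68 mm.
- roll_switch_top (a point): Centre of the top of its black ribbed switch block (moves with it), 49.5 mm above the counter, flush with the strip. Block 26 mm (x) by 12 mm (y), 10 mm tall, in an open recess with upright walls: x = -102 to -62, y = -56 to +48 mm of the warmer, its floor 38 mm above the counter, 12 mm deep. At least 60 mm of recess is free on the side away from the lens.
- roll_switch (a joint): Position of that block along y in m: 0 fully off (its centre at y = +13 mm of the warmer), 0.026 fully on, at its stop next to the lens, 3 mm short of the recess's end. Starts at 0 to 0.006. About 1.5 N on its side slides it; no spring, it stays where it is left.
- plate_switch (a joint): The same for the other, identical warmer, which carries a stack of three white saucers (136 mm across) and stands on the roll warmer's left or right. Starts at 0 to 0.004 (off) and must stay off.

How it is judged:
By the outcome, as a careful person would: the job done as asked, in the order asked, and still so for the second after the job is handed in, with the robot touching nothing.
It also fails if it takes over 29 s, if anything falls off the work surface, if the arm or the gripper's body presses on something with over 40 N, if the wrist force passes 120 N, or if a joint passes its speed limit or range.

## Working session

There is one attempt and no reset: what is moved stays moved. The work goes in short steps, Python scripts to look and compute and a shell command to move; the robot and the scene stay as the last step left them, time stands still between calls to the robot, and variables do not carry over. Pictures are saved under pics/ and viewed, about 8 in all and at most 12, crops included, and the job is handed in when it is done.

```bash
mkdir -p pics
cat > h.py <<'E'
import numpy as np, cv2
from bench import ctrl, imaging, close_job, finder
from scipy.spatial.transform import Rotation as R
def ray(im,pt):
    K=np.array(im["intrinsics"]);T=np.array(im["pose"])
    v=T[:3,:3]@np.linalg.solve(K,[pt[1]*640,pt[0]*400,1]); return T[:3,3],v/np.linalg.norm(v)
def atz(im,pt,z):
    o,v=ray(im,pt); return o+v*(z-o[2])/v[2]
def tri(r):
    A=sum(np.eye(3)-np.outer(v,v) for o,v in r); b=sum((np.eye(3)-np.outer(v,v))@o for o,v in r)
    return np.linalg.solve(A,b)
E
python3 - <<'E'
from h import *
s=ctrl.get_state(); print(s["time"],s["position"],s["tool_rot"],s["grip_width"],R.from_rotvec(s["tool_rot"]).as_matrix().round(3))
ims={}
for c in("scene","top"):
    im=ims[c]=imaging.get_image(c); cv2.imwrite(f"pics/{c}0.png",im["frame"][:,:,::-1])
    print(c,np.array(im["pose"]).round(3).tolist())
    for l in("roll_switch_top","roll_warmer","plate_switch"):
        for d in finder.spot_point(l,c)[:3] if l!="plate_switch" else finder.trace(l,c)[:3]:
            p=d["point"]; print(l,c,round(d["conf"],2),"px",round(p[1]*640,1),round(p[0]*400,1),atz(im,p,.0495 if "top" in l else 0).round(4))
E
```

```text
0.0 [0.2134793  0.61339594 0.24344409] [-5.23472451e-01 -3.09744545e+00  3.02197949e-03] 0.9987514568699364 [[-0.944  0.329 -0.001]
 [ 0.329  0.944 -0.002]
 [-0.    -0.002 -1.   ]]
scene [[-0.227, 0.734, -0.64, 1.121], [0.974, 0.168, -0.154, 0.149], [-0.005, -0.658, -0.753, 0.719], [0.0, 0.0, 0.0, 1.0]]
roll_switch_top scene 0.59 px 411.6 187.2 [0.4721 0.2143 0.0495]
roll_warmer scene 0.8 px 388.5 222.3 [0.5375 0.179  0.    ]
plate_switch scene 0.54 px 239.7 178.1 [ 0.484  -0.1735  0.    ]
top [[0.007, -0.996, 0.092, 0.448], [-1.0, -0.005, 0.021, -0.002], [-0.02, -0.092, -0.996, 1.071], [0.0, 0.0, 0.0, 1.0]]
roll_switch_top top 0.59 px 236.0 236.2 [0.4614 0.2036 0.0495]
roll_warmer top 0.82 px 256.8 198.6 [0.5437 0.1703 0.    ]
plate_switch top 0.51 px 408.4 210.6 [ 0.5196 -0.1573  0.    ]
plate_switch top 0.46 px 250.4 206.4 [0.5267 0.1839 0.    ]
```

View pics/scene0.png

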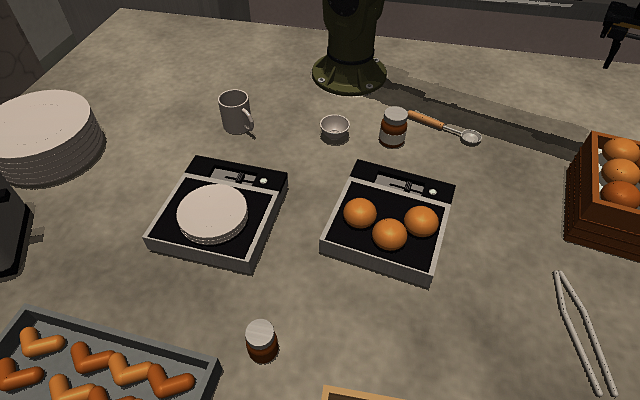

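View pics/top0.png

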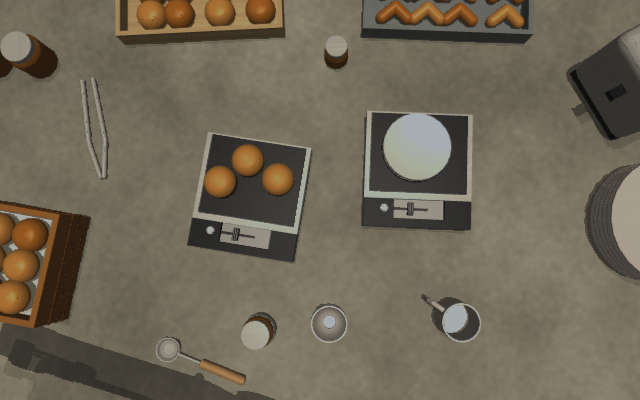

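The roll warmer is on the left: switch at about (235,235) in top and (409,187) in scene, with the lens on its left in top. The two network estimates differ by 1.5 cm, so I'll enlarge both views.

Run:
```python
import cv2,numpy as np
a=cv2.imread("pics/top0.png")[205:270,180:310]; b=cv2.imread("pics/scene0.png")[155:215,335:465]
f=lambda i:cv2.resize(np.clip(i.astype(float)*1.5,0,255).astype('uint8'),None,fx=6,fy=6,interpolation=cv2.INTER_CUBIC)[:300+90]
A,B=f(a),f(b)
cv2.imwrite("pics/crop0.png",np.vstack([A[:],B])[:750]); print(A.shape,B.shape)
```

```text
(390, 780, 3) (360, 780, 3)
```

View pics/crop0.png

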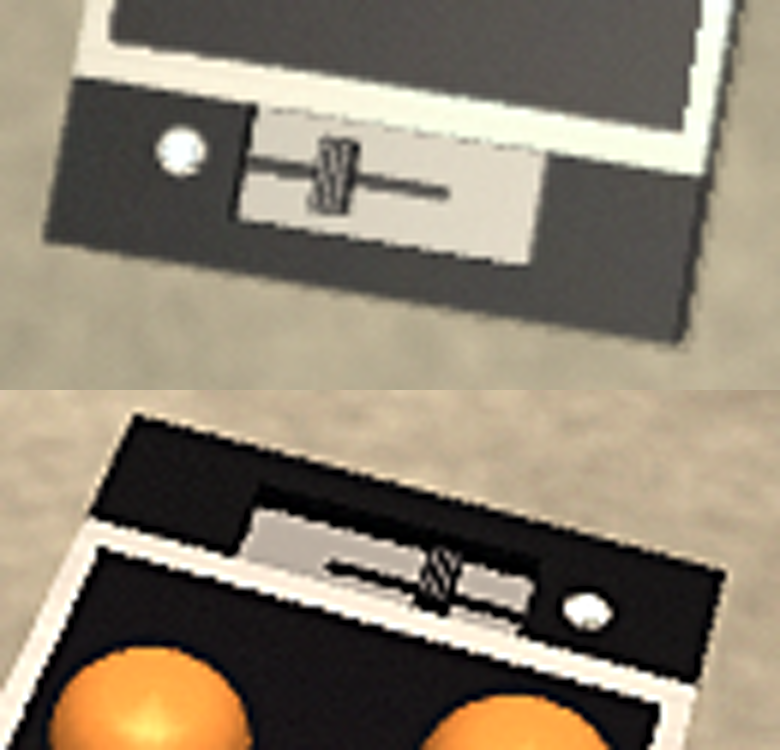

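Run:
```python
from h import *
s,t=imaging.get_image("scene"),imaging.get_image("top")
T=lambda u,v:((v/6+205+.0)/400,(u/6+180)/640)
S=lambda u,v:(((v-390)/6+155)/400,(u/6+335)/640)
P={}
for n,a,b in [("block",(336,174),(442,568)),("lens",(181,151),(587,610)),("cornL",(45,240),(725,572)),("cornR",(683,343),(137,415)),("recFloorR_near",(530,265),None)]:
    P[n]=p=atz(t,T(*a),.05)
    print(n,"top@.05",p.round(4), *( (tri([ray(t,T(*a)),ray(s,S(*b))]).round(4),"scene@.05",atz(s,S(*b),.05).round(4)) if b else ()))
for q in("top","scene"):
    im=t if q=="top" else s
e=P["cornL"]-P["cornR"]; print("yaw",np.degrees(np.arctan2(-e[0],e[1])),np.linalg.norm(e))
e=P["lens"]-P["block"];print("yaw lens-block",np.degrees(np.arctan2(-e[0],e[1])),np.linalg.norm(e))
```

```text
block top@.05 [0.4659 0.2036 0.05  ] [0.4658 0.2059 0.0487] scene@.05 [0.4665 0.2076 0.05  ]
lens top@.05 [0.4735 0.2572 0.05  ] [0.4735 0.2585 0.0477] scene@.05 [0.4755 0.2587 0.05  ]
cornL top@.05 [0.4427 0.3032 0.05  ] [0.4426 0.3054 0.0461] scene@.05 [0.4461 0.3056 0.05  ]
cornR top@.05 [0.4094 0.0838 0.05  ] [0.4088 0.0867 0.0457] scene@.05 [0.4127 0.0896 0.05  ]
recFloorR_near top@.05 [0.4354 0.1364 0.05  ]
yaw -8.620116693588377 0.22191785540514666
yaw lens-block -7.971096857968332 0.05412831270933863
```

```bash
python3 -m jog '[[[0,0,0,0,0,-5.4,0],[0,0,0,0,0,-5.4,0],[-3,-3.8,0,0,0,0,0],[-3,-3.8,0,0,0,0,0],[-3,-3.8,0,0,0,0,0],[-3,-3.8,0,0,0,0,0],[-3,-3.8,0,0,0,0,0],[-3,-3.8,0,0,0,0,0],[-3,-3.8,0,0,0,0,0],[-3,-3.8,0,0,0,0,0],[-3,-3.8,0,0,0,0,0],[-3,-3.8,0,0,0,0,0]]]' 20
cat > g.py <<'E'
from h import *
import sys
s=ctrl.get_state(); M=R.from_rotvec(s["tool_rot"]).as_matrix()
t=np.array([float(a) for a in sys.argv[1:4]])
print(s["time"],np.round(s["position"],4),s["grip_width"],np.round(s["ft_force"],1),"\n",M.round(3),"\nshift cm",(M.T@(t-s["position"])*100).round(2))
E
python3 g.py .4605 .169 .064
```

```text
time: 1.7
position: [0.4557, 0.1925, 0.245]
tool_rot: [0.229, 3.132, 0.002]
ft_force: [1.4, 0.3, 0.1]
grip_width: 0.03
1.7 [0.4557 0.1925 0.245 ] 0.029502142488755406 [1.4 0.3 0.1] 
 [[-0.989  0.146  0.001]
 [ 0.146  0.989  0.001]
 [-0.001  0.001 -1.   ]] 
shift cm [-0.8  -2.27 18.1 ]
```

```bash
python3 -m jog '[[[-0.4,-1.1,2,0,0,0,0],[-0.4,-1.1,3.5,0,0,0,0],[0,0,3.5,0,0,0,0],[0,0,3,0,0,0,0],[0,0,0,0,0,0,0],[0,0,0,0,0,0,0]]]'
python3 g.py .4605 .169 .064
python3 - <<'E'
from h import *
t=imaging.get_image("top");s=imaging.get_image("scene")
f=lambda i,a,b:cv2.resize(i["frame"][a:a+70,b:b+140,::-1],None,fx=5,fy=5)
cv2.imwrite("pics/c1.png",np.vstack([f(t,200,180)[:280],f(s,145,330)[:320]]))
E
```

```text
time: 2.3
position: [0.4599, 0.1714, 0.1252]
tool_rot: [0.229, 3.133, -0.0]
ft_force: [0.4, 0.8, 0.9]
grip_width: 0.004
2.3 [0.4599 0.1714 0.1252] 0.004391413328054108 [0.4 0.8 0.9] 
 [[-0.989  0.146 -0.   ]
 [ 0.146  0.989 -0.   ]
 [-0.    -0.    -1.   ]] 
shift cm [-0.1  -0.23  6.12]
```

View pics/c1.png

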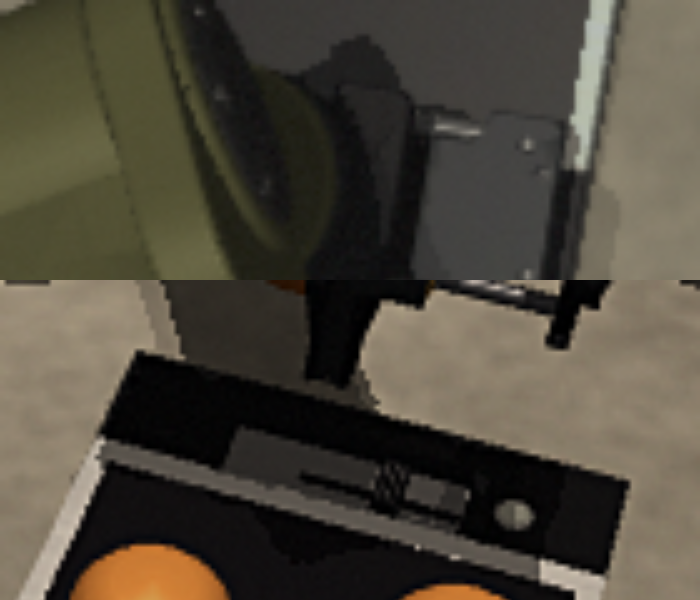

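Closed fingers show at crop (330,330), over the recess. A dark object at (565,330) is unclear, so I'll look at the whole scene view.

Run:
```python
from h import *
s=imaging.get_image("scene")
cv2.imwrite("pics/c2.png",cv2.resize(s["frame"][20:220,290:500,::-1],None,fx=3,fy=3))
```

```text
(no output)
```

View pics/c2.png

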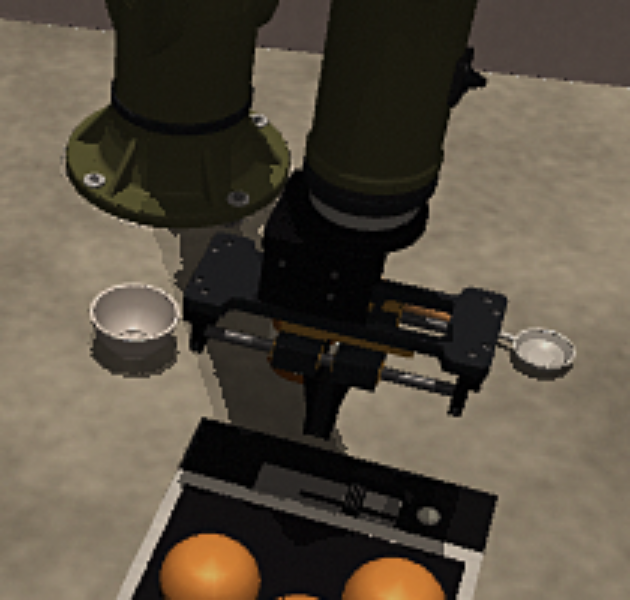

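The dark items are small tabs at the gripper body's ends, well above fingertip level. The jar stands behind the gripper, so I'll check its position and height against the body.

Run:
```python
from h import *
s,t=imaging.get_image("scene"),imaging.get_image("top")
q=lambda u,v:(v/400,u/640)
p=tri([ray(t,q(256,334)),ray(s,q(395.5,113))]);print(p)
d=p[:2]-[.466,.2055];a=np.radians(8.5);print("jar in warmer axes rel block x,y",d@[np.cos(a),-np.sin(a)],d@[np.sin(a),np.cos(a)])
```

```text
[0.27088437 0.15420325 0.08348075]
jar in warmer axes rel block x,y -0.18539031269494605 -0.07957322626169852
```

The jar is 8 cm tall and well clear of the gripper body. Descending.

```bash
python3 -m jog '[[[-0.1,-0.2,2,0,0,0,0],[0,0,2,0,0,0,0],[0,0,1,0,0,0,0],[0,0,0.5,0,0,0,0],[0,0,0.5,0,0,0,0],[0,0,0,0,0,0,0],[0,0,0,0,0,0,0]]]'
python3 g.py .4605 .169 .064
python3 - <<'E'
from h import *
s=imaging.get_image("scene")
cv2.imwrite("pics/c3.png",cv2.resize(s["frame"][140:220,330:470,::-1],None,fx=5,fy=5))
E
```

```text
time: 3.25
position: [0.4609, 0.1694, 0.0651]
tool_rot: [0.23, 3.132, 0.001]
ft_force: [1.0, 0.3, -0.5]
grip_width: 0.005
3.25 [0.4609 0.1694 0.0651] 0.004811527111211329 [ 1.   0.3 -0.5] 
 [[-0.989  0.146  0.001]
 [ 0.146  0.989  0.001]
 [-0.001  0.001 -1.   ]] 
shift cm [ 0.03 -0.04  0.11]
```

View pics/c3.png

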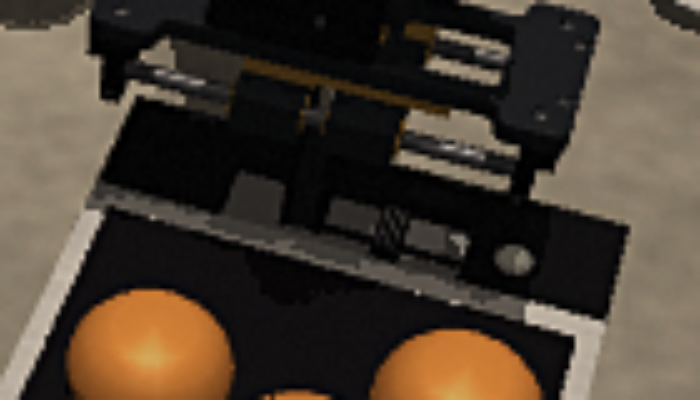

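The fingers are in the recess at (305,195), on the off side of the block at (390,230). Pushing.

```bash
python3 -m jog '[[[0,0.6,0.1,0,0,0,0],[0,0.6,0,0,0,0,0],[0,0.6,0,0,0,0,0],[0,0.6,0,0,0,0,0],[0,0.5,0,0,0,0,0],[0,0.5,0,0,0,0,0],[0,0.3,0,0,0,0,0],[0,0,0,0,0,0,0],[0,0,0,0,0,0,0]]]'
python3 -m jog '[[[0,0.2,0,0,0,0,0],[0,0,0,0,0,0,0]]]'
```

```text
time: 4.2
position: [0.4658, 0.2062, 0.0635]
tool_rot: [0.229, 3.133, 0.001]
ft_force: [-0.7, 0.6, 0.3]
grip_width: 0.008
time: 4.4
position: [0.466, 0.2077, 0.0635]
tool_rot: [-0.23, -3.133, 0.0]
ft_force: [1.1, -0.2, -0.2]
grip_width: 0.005
```

```bash
python3 g.py .466 .2055 .064
python3 - <<'E'
from h import *
s=imaging.get_image("scene")
cv2.imwrite("pics/c4.png",cv2.resize(s["frame"][140:220,330:470,::-1],None,fx=5,fy=5))
E
```

```text
4.4 [0.466  0.2077 0.0635] 0.004812548653524757 [ 1.1 -0.2 -0.2] 
 [[-0.989  0.146 -0.   ]
 [ 0.146  0.989 -0.   ]
 [ 0.    -0.    -1.   ]] 
shift cm [-0.03 -0.22 -0.05]
```

View pics/c4.png

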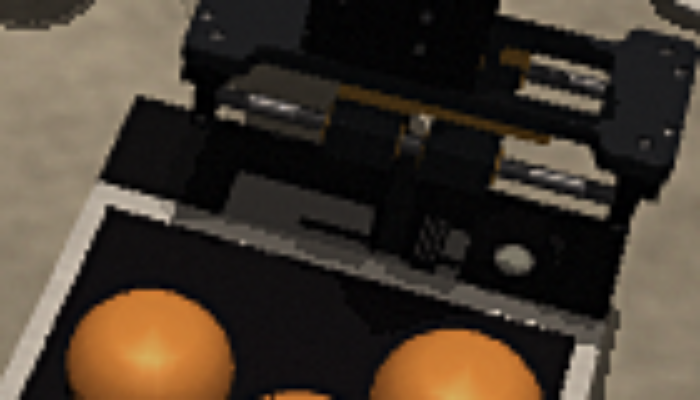

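The block has moved about 18 mm, to (432,240). I'll continue in small steps until it reaches the stop.

```bash
python3 -m jog '[[[0,0.2,0,0,0,0,0],[0,0.2,0,0,0,0,0],[0,0,0,0,0,0,0]]]';python3 -m jog '[[[0,0.15,0,0,0,0,0],[0,0,0,0,0,0,0]]]';python3 -m jog '[[[0,0.1,0,0,0,0,0],[0,0,0,0,0,0,0]]]'
```

```text
time: 4.75
position: [0.4667, 0.212, 0.0635]
tool_rot: [0.229, 3.133, 0.0]
ft_force: [-1.1, -1.2, -0.0]
grip_width: 0.003
time: 4.95
position: [0.4669, 0.2134, 0.0635]
tool_rot: [-0.229, -3.133, -0.0]
ft_force: [-0.6, -0.6, 0.7]
grip_width: 0.004
time: 5.15
position: [0.467, 0.2142, 0.0635]
tool_rot: [-0.23, -3.133, 0.0]
ft_force: [-0.9, -1.8, 1.4]
grip_width: 0.005
```

```bash
python3 -m jog '[[[0,0.1,0,0,0,0,0],[0,0,0,0,0,0,0]]]'|grep -E "pos|force";python3 -m jog '[[[0,0.1,0,0,0,0,0],[0,0,0,0,0,0,0]]]'|grep -E "pos|force"
```

```text
position: [0.467, 0.2142, 0.0635]
ft_force: [-2.1, -5.7, 2.0]
position: [0.4671, 0.2143, 0.0635]
ft_force: [-2.8, -6.8, 3.5]
```

The TCP stopped at y=0.214 while the force rose, so the block is at its stop. One small confirming push, then back off, lift and look.

```bash
python3 -m jog '[[[0,0.2,0,0,0,0,0],[0,0,0,0,0,0,0]]]'|grep -E "pos|force";python3 -m jog '[[[0,-0.6,0,0,0,0,0],[0,-0.6,0,0,0,0,0],[0,0,0,0,0,0,0],[0,0,-2,0,0,0,0],[0,0,-4,0,0,0,0],[0,0,-4.5,0,0,0,0],[0,0,-4.5,0,0,0,0],[0,-4.5,0,0,0,0,0],[0,-4.5,0,0,0,0,0],[0,0,0,0,0,0,0]]]'
python3 - <<'E'
from h import *
s=imaging.get_image("scene")
cv2.imwrite("pics/c5.png",cv2.resize(s["frame"][140:240,180:470,::-1],None,fx=2.7,fy=2.7,interpolation=cv2.INTER_CUBIC))
print(ctrl.get_state()["ft_force"])
E
```

```text
position: [0.4671, 0.2144, 0.0635]
ft_force: [-4.2, -10.2, 7.9]
time: 6.75
position: [0.453, 0.1119, 0.2144]
tool_rot: [0.241, 3.131, 0.0]
ft_force: [-0.2, 0.4, -0.4]
grip_width: 0.005
[-0.19079301  0.94254521  0.16244314]
```

View pics/c5.png

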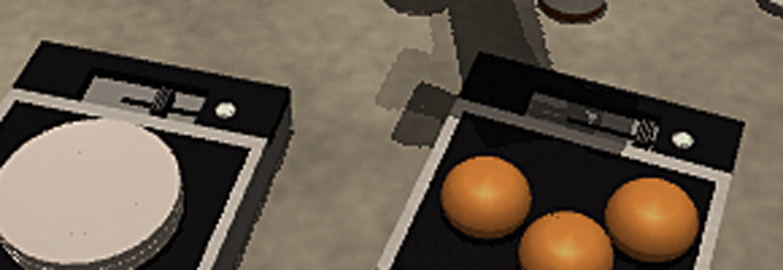

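The roll warmer's block sits at (645,132), against the lens end of the recess. It is about 30 mm from the lens at (683,140), and 29 mm is expected when fully on. The saucer warmer's block at (162,99) is still off.

```bash
python3 -c "
from bench import close_job; print(close_job())"
```

```text
the job is handed in; nothing more can be done
None
```

The warmer with the three bread rolls is switched on, and I have handed the job in. With the gripper closed, I slid its switch block towards the lens until it hit its stop. The arm then backed off and lifted clear, and the job took about 7 s of the 29 s allowed.

- **At the stop:** the tool stayed at y ≈ 0.214 m while the push force rose to about 11 N sideways (13–14 N in all), far below the limits.
- **Final picture:** the block is about 30 mm from the lens; fully on should be 29 mm. The rolls have not visibly moved, and the saucer warmer's switch is still off.
- **Disagreement:** the network's switch position differed by about 1.5 cm between the two cameras. I used points picked by hand from enlarged pictures instead; these agreed to about 4 mm and matched the stated heights to about 4 mm.

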